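# Brake and level the crate shelf on the landing

### The arm

A 7-joint arm with a two-finger parallel gripper is mounted at the origin on the work surface. World frame = base frame: x ahead of the robot, y to its left, z up, the work surface at z = 0. Lengths are in m, angles in rad, forces in N, time in s.
With the tool pointing down it reaches from about 0.35 to 0.9 m from the base axis. Payload 8.1 kg.
Tool frame: the origin (TCP) lies at the very end of the fingers, on their centre line; the grasp point (between the pads) lies 19 mm behind it (grip_point_offset is the distance from the TCP to the grasp point, in m); z points along the fingers, x is the direction in which the jaws open and shut, and the axes are right-handed (so a half turn about z gives the same grasp; the last joint's range is limited). The gripper opens to 92 mm and grips with 3 to 60 N. Pads are 19 mm wide; open, the fingers measure 130 mm over their backs; the gripper's body (75 mm by 190 mm) begins 47 mm behind the grasp point.
Start: joints at [-1.334, 0.434, 0.025, 1.573, -0.012, 1.134, -0.075], TCP at [0.208, 0.589, 0.227] pointing down, gripper open.
Joint ranges: [-2.62, 2.62], [-0.44, 2.09], [-1.27, 1.32], [0.08, 2.57], [-1.32, 4.46], [0.12, 2], [-2.74, 2.74]. Speed limits (rad/s): [2.22, 2.22, 3.01, 3.01, 3.14, 3.14, 3.14].

### API

Orientations are given as a rotation vector (axis times angle).
In Python, from cell import observe, get_image, camera_model, sign_off, grip_point_offset gives the robot as it stands.
- The arm moves only by the tool play_rows, never from a script. Its argument "rows" is a list of rows, each a list of 7 numbers: the shift along the tool's x, y, z as a fraction of full scale, then the turn, a rotation vector about the tool's x, y, z as a fraction of full scale, then the closure, from -1 (fully open) to 1 (shut). A call has 1 to 5 rows; each row shifts and turns the pose as measured when the row begins, along the tool's axes as they then stand; what a row does not reach is not made up. Full scale, the value 1, is 0.15 m for a shift and 0.5 rad for a turn. A row lasts 1/10 s, in which the tool goes at most 50 mm and 8.59 degrees, less where a joint would pass 70% of its speed; a pose out of reach is approached as far as the arm can. A call with a number of a shift or a turn outside -1 to 1 is refused whole. A call with a gripper value outside its range is refused whole. The fingers move at their own pace and stop on an object; "force" is the grip in N (left out, the last holds). Time passes only in rows, so rows that do not move let the fingers close. It gives the time, the measured TCP pose, the force and the opening at its end, in the units of the state.
- observe(): the state, without advancing time (a new reading comes with each control period).
- get_image(name): name is "side" or "top" or "wrist"; returns the picture (420x560x3 uint8, blue, green, red); there is no depth.
- camera_model(name): a dict with "K" (3x3 intrinsics, pixels), "R" (3x3) and "t" (3): a world point X has camera coordinates R X + t. Camera axes: x right, y down, z forward; pixel columns grow to the right and rows downward; lengths in m; the calibration is good to about 2 mm. A picture is of the moment at which its call begins: read the wrist's pose just before it. camera_model takes no time and is no camera call; for the wrist camera it gives the pose at the moment of the call.
- sign_off(): hands the job in, once; it reports no verdict.
The state is a dict: "clock": time; "joints": joint angles; "dq": joint speeds; "joint_efforts": joint torques, N m; "position": TCP position; "ee_rot": TCP orientation; "force": force on the tool from outside, world axes, zero at the start; "ft_torque": the same for the moment, N m; "width": opening from 0.0 (shut) to 1.0 (fully open).
Only numpy, scipy, OpenCV 4.12 (cv2) and the standard library are available. Lean on these libraries where they do the work, as an engineer would, in place of code of your own. Each camera call takes 0.05 s, during which the arm holds its last target.

### The job

Press the red brake pedal of the pine crate shelf down until it snaps over and stays down by itself, so that the shelf cannot roll. Then turn the red wing knob of its levelling foot until the bubble of the spirit level lying on the shelf sits centred between the two black lines. Then press the level firmly but without ramming it down onto the shelf and finish while still pressing it, with the bubble centred, so that I can run up the lock nut of the foot; leave the level lying lengthwise as it is and do not disturb the things on the shelf.

Things in the scene. Friction and masses are not known exactly. Their poses are not given: they have to be found in the camera images.
- crate: Pine crate shelf, 240 mm deep (x, front to back), 340 mm long (y, from the wheel end to the foot end), flat top 200 mm above the floor. Origin on the floor under the middle of the box. It stands on two wheels at the -y end (axle at y = -150 mm) and one levelling foot at y = +235 mm. It starts with the foot end 0.15 to 0.35 degrees too low.
- brake_pad (a point): Middle of the top of the red brake pedal, 64 mm wide along the shelf's depth, 50 mm long, sticking out of the wheel end. Up, it is at y = -270 mm of the shelf, 118 mm above the floor; its hinge line (x) is at y = -190 mm, 88 mm up, beside the end panel. Fully down the pad is 42 mm lower, 76 mm above the floor, sloping down outwards.
- brake (a joint): Brake pedal angle, rad: 0 up (start), 0.5 fully down on its stop. An over-centre spring pushes it back up before 0.3 and snaps it down and holds it there beyond. About 6 N on the pad start it; it takes less and less up to the middle.
- foot_grip (a point): On the foot's spindle axis, middle of the red wing of its knob, 182 mm above the floor, 65 mm beyond the shelf's +y end panel. The wing is a bar 58 mm long (point x), 14 mm thick (point y), 28 mm high (166 to 194 mm above the floor). Spindle vertical. The knob does not rise or sink as it turns.
- foot (a joint): Knob angle of the levelling foot, rad, growing clockwise seen from above, which raises the foot end of the shelf (0.95 mm per rad). Turns with about 0.08 N m and stays where left. The floor is uneven: this angle does not tell when the shelf is level, only the bubble does. 1.0 to 2.5 rad clockwise are needed from the start.
- level: Aluminium spirit level, 224 mm long (x), 24 mm wide, 44 mm high, 0.4 kg, loose on the shelf, lengthwise, +x end towards the foot. Origin: middle of the underside. A 40 mm window in the middle of its top holds the yellow-green vial (along x, top 43 mm up) with black lines 8.5 mm either side of the middle; flat metal top 20 to 108 mm either side of the middle.
- bubble (a joint): Pale bubble, 12 mm long: its place along the vial, m, from the vial's middle, + towards the foot end. It runs to the high end: starts 5 to 13 mm on the - side and moves about +5.2 mm per rad of clockwise turn, settling in 1.5 s. Pressing the level off its middle tips it a hair and shifts the bubble; pressing on both sides of the vial at once does not.
- bell: Bystander: tiny stainless bell, 25 mm wide, 33 mm high, origin under its middle.
- coaster: Bystander: blue ceramic coaster, 84 mm across, 12 mm thick, origin under its middle.
- torch: Bystander: yellow plastic torch, 135 mm long (its x), 34 mm thick, origin under its middle.
- keys: Bystander: two house keys on a bright green clip, about 85 mm long (its x), 35 mm wide, 6 mm high, origin under its middle.
Not all that is in view belongs to the job. There is more than one size of the level; the one meant has the size given above.

How it is judged:
On the way, in this order (a step that is already met when the one before it is completed fails the run):
1. the brake pedal is over its detent and down (value of joint brake above 0.42 rad), for 0.2 s.
2. the shelf is level and the bubble stands between the lines, the level lying lengthwise on the shelf (value of joint bubble between -0.0025 and 0.0025 m and angle between crate's own z axis and vertical below 0.0022 rad and angle between the x axis of level and the y axis of crate, either way round below 0.3 rad), for 0.3 s.
3. the level is pressed firmly onto the shelf (contact force between level and crate above 8 N and contact force between the fingers and level above 4 N), for 0.3 s.
At the end, for the whole second after the job is handed in: Ends pressing: fingers push the level with over 4 N, level on shelf with over 8 N (its own 4 N included); bubble within 2.5 mm of the middle, shelf within 0.0022 rad of level; level still, upright (0.03 rad), lengthwise (0.3 rad); brake pedal down beyond 0.42 rad (all of step 2 and all of step 3 and value of joint brake above 0.42 rad and angle between level's own z axis and vertical below 0.03 rad and linear speed of level below 0.02 m/s); the arm keeps its last pose, push and grip.
It fails at once if the level is rammed: over 60 N onto the shelf (contact force between level and crate above 60 N).
It fails at once if the bell is knocked about (distance of bell from where it was at the start of the episode above 0.03 m or angle between bell's own z axis and vertical above 0.6 rad).
It fails at once if the coaster is shoved (distance of coaster from where it was at the start of the episode above 0.03 m).
It fails at once if the torch is shoved (distance of torch from where it was at the start of the episode above 0.03 m).
It fails at once if the keys are shoved (distance of keys from where it was at the start of the episode above 0.03 m).
It also fails if it takes over 72 s, if anything falls off the work surface, if the arm or the gripper's body presses on something with over 40 N, if the wrist force passes 120 N, or if a joint passes its speed limit or range.

## Working session

There is one attempt and no reset: what is moved stays moved. The work goes in short steps, Python scripts to look and compute and a tool call to move; the robot and the scene stay as the last step left them, time stands still between calls to the robot, and variables do not carry over. Pictures are saved under pics/ and viewed, and the job is handed in when it is done.

Besides the shell and the picture viewer there is one more tool, called after ">>>" as name(argument=value, ...) on one line, values as JSON. play_rows: Moves the arm, as the interface text tells. Its arguments: {"type":"object","properties":{"rows":{"type":"array","items":{"type":"array","items":{"type":"number"}}},"force":{"type":"number"}},"required":["rows"]}

```bash
ls; mkdir -p pics
python3 - <<'E'
from cell import *
import cv2
print(observe()); print(grip_point_offset)
for n in ["side","top","wrist"]:
    m=camera_model(n); print(n,m)
    cv2.imwrite(f"pics/{n}0.png",get_image(n))
E
```

```text
pics
{'clock': 0.0, 'joints': array([-1.33361061,  0.43521136,  0.02496634,  1.57410243, -0.01159797,
        1.13399241, -0.07512203]), 'dq': array([ 0.00083743,  0.00100297,  0.00059223,  0.00138922, -0.00028729,
       -0.00068881, -0.00039451]), 'joint_efforts': array([ 1.52048106e-03, -6.67865038e+01,  9.85623635e-01, -3.14449346e+01,
       -6.04663719e-02,  4.29621502e-02,  1.73947656e-04]), 'position': array([0.20818334, 0.58876418, 0.22595005]), 'ee_rot': array([ 2.56429921e+00,  1.81316832e+00, -1.87487443e-03]), 'force': array([-0.03437145, -0.13927394,  0.6220291 ]), 'ft_torque': array([-0.00450967,  0.03104018,  0.00891439]), 'width': 0.9974362837104269}
0.0188
side {'K': array([[389.59518985,   0.        , 276.85756349],
       [  0.        , 389.59518985, 205.78095609],
       [  0.        ,   0.        ,   1.        ]]), 'R': array([[-0.23737567, -0.97141305, -0.00307937],
       [-0.68343881,  0.16925699, -0.7101151 ],
       [ 0.69033628, -0.16645948, -0.70407887]]), 't': array([0.16885862, 0.50573435, 0.47233305])}
top {'K': array([[501.71526127,   0.        , 280.25288398],
       [  0.        , 501.71526127, 203.37060302],
       [  0.        ,   0.        ,   1.        ]]), 'R': array([[ 0.02901627, -0.99934519,  0.02161593],
       [-0.9859776 , -0.03217001, -0.16374756],
       [ 0.16433572, -0.01656148, -0.98626543]]), 't': array([-0.01684385,  0.61632955,  1.25365558])}
wrist {'K': array([[352.52645112,   0.        , 279.51606644],
       [  0.        , 352.52645112, 212.55367038],
       [  0.        ,   0.        ,   1.        ]]), 'R': array([[ 0.33384908,  0.94262498, -0.00171237],
       [ 0.90564047, -0.32024536,  0.27795368],
       [ 0.26145771, -0.09434537, -0.96059295]]), 't': array([-0.62449041, -0.03525629,  0.39140828])}
```

View pics/top0.png

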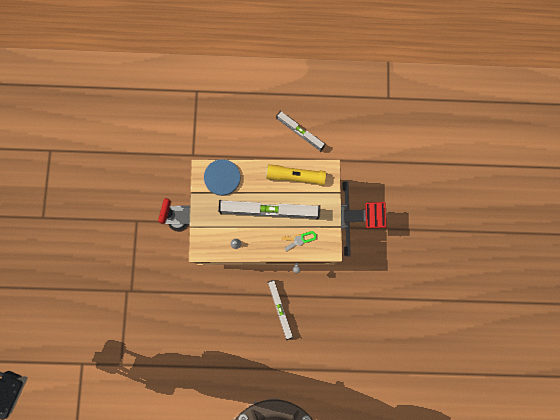

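View pics/side0.png

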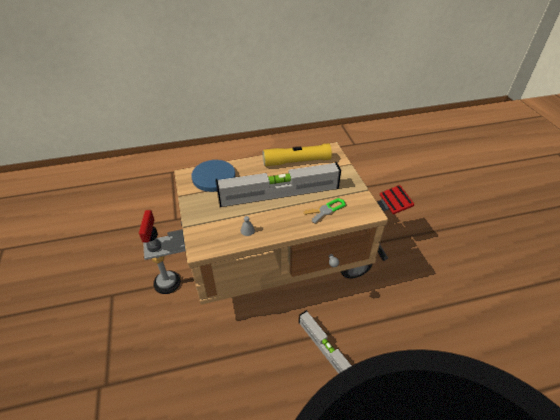

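View pics/wrist0.png

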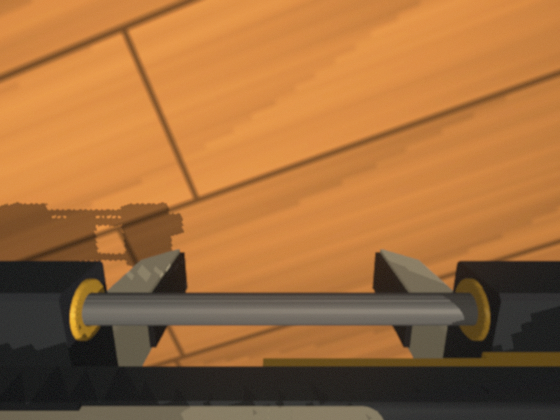

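The top view shows the crate with its corners near (191,160), (341,160), (341,263) and (189,263). The pedal is at (376,215), the knob wing at (165,211) and the level at (269,209). I'll zoom in for exact pixels.

```bash
cat > h.py <<'E'
import numpy as np, cv2
from cell import *
from scipy.spatial.transform import Rotation as Ro
def ray(m,uv,z):
    K,R,t=m["K"],m["R"],m["t"]
    d=R.T@np.linalg.inv(K)@np.array([uv[0],uv[1],1.]); c=-R.T@t
    return c+d*(z-c[2])/d[2]
def proj(m,X):
    p=m["K"]@(m["R"]@np.array(X)+m["t"]); return p[:2]/p[2]
E
python3 - <<'E'
from h import *
im=cv2.imread("pics/top0.png")
a=cv2.resize(im[150:275,150:290],None,fx=5,fy=4.8,interpolation=cv2.INTER_CUBIC)
a=cv2.resize(im[150:270,150:280],None,fx=5,fy=5,interpolation=cv2.INTER_CUBIC)
b=cv2.resize(im[150:270,270:400],None,fx=5,fy=5,interpolation=cv2.INTER_CUBIC)
cv2.imwrite("pics/za.png",a);cv2.imwrite("pics/zb.png",b)
hsv=cv2.cvtColor(im,cv2.COLOR_BGR2HSV)
red=((hsv[...,0]<6)|(hsv[...,0]>174))&(hsv[...,1]>180)&(hsv[...,2]>80)
n,l,s,c=cv2.connectedComponentsWithStats(red.astype(np.uint8))
m=camera_model("top")
for i in range(1,n):
    if s[i,4]>30: 
        ys,xs=np.where(l==i); r=cv2.minAreaRect(np.stack([xs,ys],1).astype(np.float32)); print(s[i],c[i],r, ray(m,c[i],.118),ray(m,c[i],.194))
for uv in [(191,160),(341,160),(341,263),(189,263)]: print(ray(m,uv,.2))
E
```

```text
[158 198  11  25 135] [163.34074074 210.20740741] ((163.34616088867188, 210.23077392578125), (5.525465488433838, 24.46991539001465), 15.255118370056152) [0.57910875 0.28877529 0.118     ] [0.56808293 0.27226221 0.194     ]
[365 202  21  26 358] [375.58100559 214.63407821] ((375.0, 214.5), (25.0, 20.0), 90.0) [ 0.5849144  -0.23255641  0.118     ] [ 0.57352684 -0.21658573  0.194     ]
[0.68707303 0.21493866 0.2       ]
[ 0.69915274 -0.13441087  0.2       ]
[ 0.45961897 -0.13660093  0.2       ]
[0.44934044 0.20560387 0.2       ]
```

View pics/za.png

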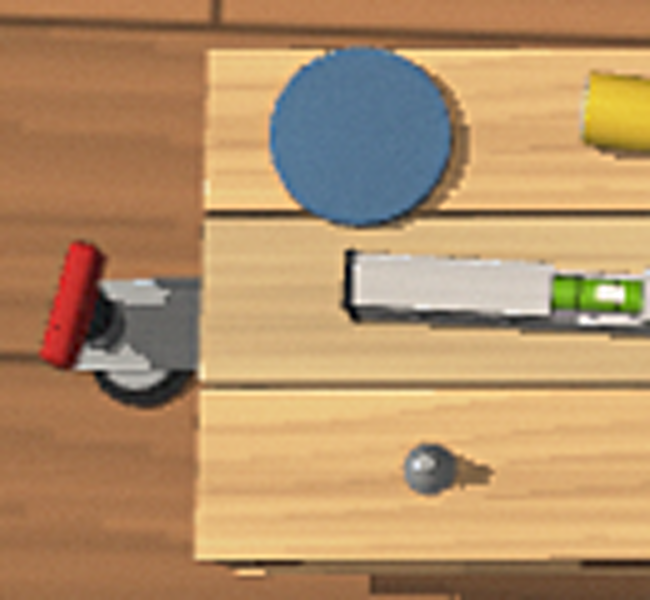

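View pics/zb.png

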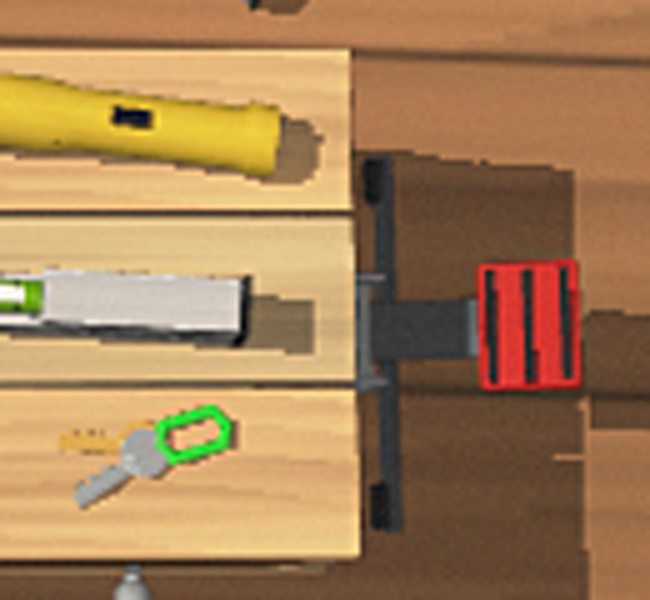

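```bash
cat >> h.py <<'E'
def z2p(x,y,ox,oy,f=5.): return ((x+.5)/f-.5+ox,(y+.5)/f-.5+oy)
E
python3 - <<'E'
from h import *
from scipy.optimize import least_squares
m=camera_model("top")
pc=[z2p(207,50,150,150),z2p(351,50,270,150),z2p(360,556,270,150),z2p(194,560,150,150)]
W=np.array([ray(m,p,.2) for p in pc]); 
loc=np.array([[.12,.17],[.12,-.17],[-.12,-.17],[-.12,.17]])
def tr(v,l):
    c,s=np.cos(v[2]),np.sin(v[2]); return np.array(l)@np.array([[c,s],[-s,c]])+v[:2]
f=lambda v:(tr(v,loc)-W[:,:2]).ravel()
r=least_squares(f,[.57,.03,0]); v=r.x; print("crate",v,np.round(r.fun*1e3,1), np.round(W,4))
print("pad",tr(v,[[0,-.27]]),"foot",tr(v,[[0,.235]]),"hinge",tr(v,[[0,-.19]]))
print("cam",-m["R"].T@m["t"])
# level top corners
lc=[z2p(350,252,150,150),z2p(352,310,150,150),z2p(245,277,270,150),z2p(242,334,270,150)]
L=np.array([ray(m,p,.244) for p in lc]);print(L)
print("lev",L.mean(0), np.arctan2(*(L[0]+L[1]-L[2]-L[3])[[1,0]])-np.pi/2,np.linalg.norm(L[0]+L[1]-L[2]-L[3])/2)
# pad corners
for p in [(480,266),(577,261),(580,386),(482,388)]: print("pd",ray(m,z2p(*p,270,150),.118))
for p in [(78,242),(104,247),(66,366),(41,357)]: print("wing",ray(m,z2p(*p,150,150),.194))
print("bell",ray(m,z2p(428,468,150,150),.22),"keys",ray(m,z2p(160,445,270,150),.203),"torch",ray(m,z2p(0,110,270,150),.22), "coaster",ray(m,z2p(360,137,150,150),.212))
E
```

```text
crate [0.57626926 0.03815486 0.03337612] [ 2.5 -2.9  1.9  3.8 -2.6  2.2 -1.8 -3.1] [[ 0.688   0.215   0.2   ]
 [ 0.7    -0.1316  0.2   ]
 [ 0.4646 -0.1379  0.2   ]
 [ 0.4524  0.2071  0.2   ]]
pad [[ 0.58527914 -0.23169477]] foot [[0.56842733 0.27302398]] hinge [[ 0.58260954 -0.15173933]]
cam [0.40215549 0.0237569  1.33772371]
[[ 0.58756757  0.1394281   0.244     ]
 [ 0.56174277  0.13728916  0.244     ]
 [ 0.58351078 -0.0795464   0.244     ]
 [ 0.5580069  -0.07864167  0.244     ]]
lev [0.57270701 0.0296323  0.244     ] -0.017916144361338482 0.21748757040234415
pd [ 0.61371086 -0.20782643  0.118     ]
pd [ 0.61779895 -0.25605474  0.118     ]
pd [ 0.55549987 -0.25720402  0.118     ]
pd [ 0.55298466 -0.20887642  0.118     ]
wing [0.59661891 0.26990701 0.194     ]
wing [0.59467504 0.25783631 0.194     ]
wing [0.5389896 0.2715418 0.194    ]
wing [0.54276578 0.28318817 0.194     ]
bell [0.49532485 0.10259947 0.22      ] keys [ 0.51181752 -0.04606835  0.203     ] torch [0.66105665 0.03142092 0.22      ] coaster [0.64651464 0.14085314 0.212     ]
```

Poses found: pedal pad (0.585,-0.232), foot axis (0.568,0.272) with its wing along about -0.24 rad, and level middle (0.573,0.030). Next I need a planner that prints row values.

```bash
cat >> h.py <<'E'
def yawof(R): return np.arctan2(R[1,0],R[0,0])
def plan(p,yaw=None,pos0=None,R0=None,grip=-1,smax=.33,rmax=.28,d=2):
    """tool down at world p, tool-x azimuth yaw (mod nothing); prints rows"""
    o=observe(); P=np.array(o["position"] if pos0 is None else pos0,float); R=Ro.from_rotvec(o["ee_rot"]).as_matrix() if R0 is None else R0
    if yaw is None: yaw=yawof(R)
    c,s=np.cos(yaw),np.sin(yaw)
    T=np.array([[c,s,0],[s,-c,0],[0,0,-1.]])
    rows=[]
    for k in range(60):
        dl=R.T@(np.array(p)-P)/.15; dr=Ro.from_matrix(R.T@T).as_rotvec()/.5
        if np.linalg.norm(dl)<.01 and np.linalg.norm(dr)<.01: break
        n1=np.linalg.norm(dl); n2=np.linalg.norm(dr)
        dl=np.round(dl*min(1,smax/max(n1,1e-9)),d+1); dr=np.round(dr*min(1,rmax/max(n2,1e-9)),d)
        rows.append([float(x)+0. for x in [*dl,*dr,grip]])
        P=P+R@dl*.15; R=R@Ro.from_rotvec(dr*.5).as_matrix()
    for i in range(0,len(rows),5): print(rows[i:i+5])
    return P,R
def st():
    o=observe(); R=Ro.from_rotvec(o["ee_rot"]).as_matrix()
    print(round(o["clock"],2),np.round(o["position"],4),"yaw",round(yawof(R),3),"tilt",round(np.arccos(-R[2,2]),4),"F",np.round(o["force"],1),"w",round(o["width"],3),"j",np.round(o["joints"],2))
E
python3 - <<'E'
from h import *
st()
P,R=plan([.208,.589,.325])
plan([.585,-.238,.325],0,P,R,grip=1)
E
```

```text
0.15 [0.2082 0.5889 0.2261] yaw 1.231 tilt 0.0012 F [0.3 0.1 0. ] w 1.003 j [-1.33  0.44  0.03  1.57 -0.01  1.13 -0.08]
[[0.0, -0.001, -0.33, 0.0, 0.0, 0.0, -1.0], [-0.001, -0.001, -0.329, 0.0, 0.0, 0.0, -1.0]]
[[-0.237, 0.229, 0.0, 0.0, 0.0, 0.28, 1.0], [-0.203, 0.26, 0.0, 0.0, 0.0, 0.28, 1.0], [-0.165, 0.286, 0.0, 0.0, 0.0, 0.28, 1.0], [-0.123, 0.306, 0.0, 0.0, 0.0, 0.28, 1.0], [-0.079, 0.32, 0.0, 0.0, 0.0, 0.28, 1.0]]
[[-0.034, 0.328, 0.0, 0.0, 0.0, 0.28, 1.0], [0.012, 0.33, 0.0, 0.0, 0.0, 0.28, 1.0], [0.058, 0.325, 0.001, 0.0, 0.0, 0.28, 1.0], [0.103, 0.314, 0.0, 0.0, 0.0, 0.22, 1.0], [0.137, 0.3, 0.001, 0.0, 0.0, 0.0, 1.0]]
[[0.137, 0.3, 0.0, 0.0, 0.0, 0.0, 1.0], [0.136, 0.3, 0.001, 0.0, 0.0, 0.0, 1.0], [0.136, 0.3, 0.0, 0.0, 0.0, 0.0, 1.0], [0.137, 0.3, 0.001, 0.0, 0.0, 0.0, 1.0], [0.136, 0.3, 0.0, 0.0, 0.0, 0.0, 1.0]]
[[0.136, 0.3, 0.001, 0.0, 0.0, 0.0, 1.0], [0.137, 0.3, 0.0, 0.0, 0.0, 0.0, 1.0], [0.136, 0.301, 0.001, 0.0, 0.0, 0.0, 1.0], [0.051, 0.111, 0.0, 0.0, 0.0, 0.0, 1.0]]
```

>>> play_rows(rows=[[0, 0, -0.33, 0, 0, 0, 1], [0, 0, -0.33, 0, 0, 0, 1], [-0.24, 0.23, 0, 0, 0, 0.28, 1], [-0.2, 0.26, 0, 0, 0, 0.28, 1], [-0.165, 0.286, 0, 0, 0, 0.28, 1]], force=20)

```text
clock: 0.65
position: [0.2666, 0.4566, 0.3266]
ee_rot: [2.886, 1.238, -0.006]
force: [1.7, -0.7, 0.8]
width: 0.614
```

>>> play_rows(rows=[[-0.12, 0.3, 0, 0, 0, 0.28, 1], [-0.08, 0.32, 0, 0, 0, 0.28, 1], [-0.034, 0.328, 0, 0, 0, 0.28, 1], [0.012, 0.33, 0, 0, 0, 0.28, 1], [0.058, 0.325, 0, 0, 0, 0.28, 1]])

```text
clock: 1.15
position: [0.3657, 0.2265, 0.3265]
ee_rot: [3.138, 0.127, -0.005]
force: [1.6, 0.4, 0.7]
width: 0.181
```

Run:
```python
from h import *
st()
plan([.585,-.238,.325],0,grip=1)
```

```text
1.15 [0.3657 0.2265 0.3265] yaw 0.081 tilt 0.0036 F [1.6 0.4 0.7] w 0.181 j [-1.03  0.02  0.37  1.87 -0.01  1.26 -0.58]
[[0.116, 0.309, 0.001, 0.0, 0.01, 0.16, 1.0], [0.141, 0.298, 0.001, 0.0, 0.0, 0.0, 1.0], [0.141, 0.299, 0.002, 0.0, 0.0, 0.0, 1.0], [0.141, 0.299, 0.001, 0.0, 0.0, 0.0, 1.0], [0.141, 0.299, 0.002, 0.0, 0.0, 0.0, 1.0]]
[[0.141, 0.299, 0.001, 0.0, 0.0, 0.0, 1.0], [0.141, 0.299, 0.002, 0.0, 0.0, 0.0, 1.0], [0.141, 0.299, 0.001, 0.0, 0.0, 0.0, 1.0], [0.14, 0.299, 0.002, 0.0, 0.0, 0.0, 1.0], [0.141, 0.298, 0.001, 0.0, 0.0, 0.0, 1.0]]
[[0.052, 0.11, 0.001, 0.0, 0.0, 0.0, 1.0]]
```

>>> play_rows(rows=[[0.116, 0.309, 0, 0, 0.01, 0.16, 1], [0.14, 0.3, 0, 0, 0, 0, 1], [0.14, 0.3, 0, 0, 0, 0, 1], [0.14, 0.3, 0, 0, 0, 0, 1], [0.14, 0.3, 0, 0, 0, 0, 1]])

```text
clock: 1.65
position: [0.4673, -0.0017, 0.3272]
ee_rot: [-3.139, 0.011, -0.005]
force: [1.3, 0.7, 0.2]
width: 0.004
```

>>> play_rows(rows=[[0.14, 0.3, 0, 0, 0, 0, 1], [0.14, 0.3, 0, 0, 0, 0, 1], [0.14, 0.3, 0, 0, 0, 0, 1], [0.14, 0.3, 0, 0, 0, 0, 1], [0.14, 0.3, 0, 0, 0, 0, 1]])

```text
clock: 2.15
position: [0.5705, -0.2292, 0.3268]
ee_rot: [-3.137, 0.004, -0.008]
force: [1.6, 1.4, 0.9]
width: 0.004
```

Run:
```python
from h import *
st()
P,R=plan([.585,-.240,.325],0,grip=1)
plan([.585,-.240,.135],0,P,R,grip=1)
cv2.imwrite("pics/side1.png",get_image("side"))
```

```text
2.15 [ 0.5705 -0.2292  0.3268] yaw -0.003 tilt 0.0063 F [1.6 1.4 0.9] w 0.004 j [-0.22  0.42  0.78  1.49 -0.3   1.36  0.58]
[[0.097, 0.072, 0.012, -0.01, -0.01, -0.01, 1.0]]
[[0.0, 0.0, 0.33, 0.0, 0.0, 0.0, 1.0], [0.0, -0.001, 0.33, 0.0, 0.0, 0.0, 1.0], [0.0, 0.0, 0.33, 0.0, 0.0, 0.0, 1.0], [0.0, -0.001, 0.277, 0.0, 0.0, 0.0, 1.0]]
```

View pics/side1.png

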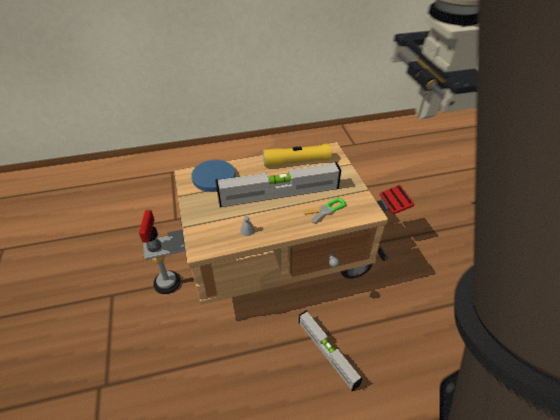

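The side view shows the gripper at (430,100), above the pedal at (397,200). The shelf is untouched, so I'm going down.

>>> play_rows(rows=[[0.097, 0.072, 0.012, -0.01, -0.01, -0.01, 1], [0, 0, 0.33, 0, 0, 0, 1], [0, 0, 0.33, 0, 0, 0, 1], [0, 0, 0.33, 0, 0, 0, 1], [0, 0, 0.22, 0, 0, 0, 1]])

```text
clock: 2.7
position: [0.5878, -0.2602, 0.141]
ee_rot: [3.127, -0.022, 0.009]
force: [0.6, 0.6, 0.7]
width: -0.0
```

>>> play_rows(rows=[[0, 0, 0.04, 0, 0, 0, 1], [0, 0, 0.04, 0, 0, 0, 1], [0, 0, 0.04, 0, 0, 0, 1], [0, 0, 0.04, 0, 0, 0, 1], [0, 0, 0.04, 0, 0, 0, 1]])

```text
clock: 3.2
position: [0.5871, -0.262, 0.1106]
ee_rot: [3.126, -0.024, 0.007]
force: [-1.8, -0.8, 1.9]
width: 0.005
```

Run:
```python
from h import *
st()
im=get_image("top")
cv2.imwrite("pics/top2.png",cv2.resize(im[150:270,270:400],None,fx=5,fy=5,interpolation=cv2.INTER_CUBIC))
```

```text
3.2 [ 0.5871 -0.262   0.1106] yaw -0.015 tilt 0.0162 F [-1.8 -0.8  1.9] w 0.005 j [-0.1   0.64  0.67  1.7  -0.46  0.95  0.73]
```

View pics/top2.png

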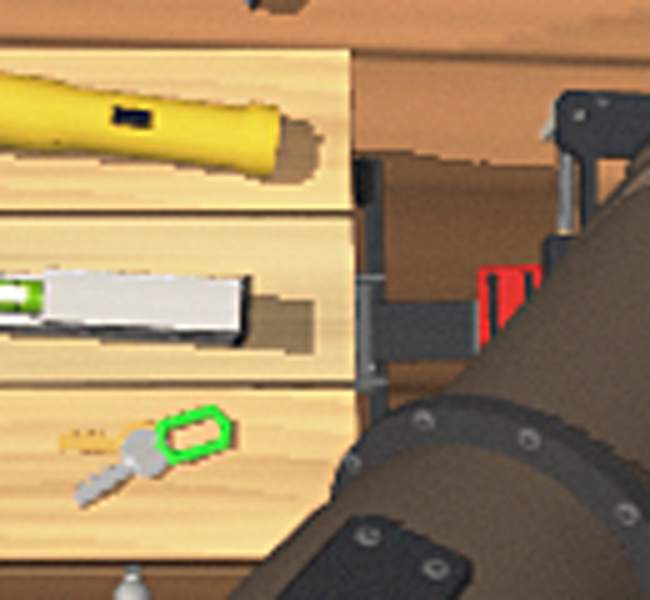

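The tool drifted outward to y=-0.262, just past the pad's edge. I'll lift, recentre and press again.

Run:
```python
from h import *
o=observe();R=Ro.from_rotvec(o["ee_rot"]).as_matrix()
P,R2=plan([.587,-.262,.140],None,None,None,grip=1)
plan([.585,-.238,.140],0,P,R2,grip=1)
```

```text
[[0.001, 0.004, -0.202, 0.03, -0.01, 0.0, 1.0]]
[[-0.015, -0.16, 0.0, 0.0, 0.0, -0.03, 1.0]]
```

>>> play_rows(rows=[[0, 0, -0.2, 0.03, -0.01, 0, 1], [-0.015, -0.16, 0, 0, 0, -0.03, 1], [0, 0, 0, 0, 0, 0, 1]])

```text
clock: 3.55
position: [0.5863, -0.2353, 0.1409]
ee_rot: [-3.139, -0.002, -0.001]
force: [0.0, 0.9, 0.0]
width: 0.004
```

Run:
```python
from h import *
st()
plan([.585,-.238,.120],0,grip=1)
```

```text
3.55 [ 0.5863 -0.2353  0.1409] yaw 0.001 tilt 0.0022 F [0.  0.9 0. ] w 0.004 j [-0.15  0.6   0.69  1.7  -0.44  1.01  0.7 ]
[[-0.009, 0.018, 0.139, 0.0, 0.0, 0.0, 1.0]]
```

>>> play_rows(rows=[[-0.01, 0.018, 0.1, 0, 0, 0, 1], [0, 0, 0.05, 0, 0, 0, 1], [0, 0, 0.05, 0, 0, 0, 1], [0, 0, 0.05, 0, 0, 0, 1], [0, 0, 0.05, 0, 0, 0, 1]])

```text
clock: 4.05
position: [0.5866, -0.2408, 0.0948]
ee_rot: [3.14, -0.0, 0.01]
force: [-0.3, 0.7, 0.6]
width: 0.003
```

>>> play_rows(rows=[[0, 0, 0.05, 0, 0, 0, 1], [0, 0, 0.05, 0, 0, 0, 1], [0, 0, 0.05, 0, 0, 0, 1]])

```text
clock: 4.35
position: [0.5866, -0.2404, 0.0739]
ee_rot: [-3.139, 0.001, -0.01]
force: [-33.9, 20.3, 124.5]
width: 0.005
```

The force spiked to about 125 N at the pedal's stop, which is above the stated 120 N wrist limit. I'm backing off now, and I'll press the level in much finer steps.

>>> play_rows(rows=[[0, 0, -0.05, 0, 0, 0, 1], [0, 0, -0.33, 0, 0, 0, 1], [0, 0, -0.33, 0, 0, 0, 1], [0, 0, -0.33, 0, 0, 0, 1], [0, 0, -0.33, 0, 0, 0, 1]])

```text
clock: 4.85
position: [0.5821, -0.238, 0.2784]
ee_rot: [-3.132, 0.001, 0.009]
force: [1.8, 0.5, 0.3]
width: 0.008
```

Run:
```python
from h import *
st()
cv2.imwrite("pics/side2.png",get_image("side"))
plan([.573,.03,.36],0.8,grip=-1)
```

```text
4.85 [ 0.5821 -0.238   0.2784] yaw -0.0 tilt 0.0107 F [1.8 0.5 0.3] w 0.008 j [-0.18  0.48  0.76  1.52 -0.34  1.29  0.62]
[[-0.014, -0.319, -0.084, 0.0, 0.0, -0.28, -1.0], [0.031, -0.318, -0.084, 0.0, 0.0, -0.28, -1.0], [0.075, -0.31, -0.084, 0.0, 0.0, -0.28, -1.0], [0.118, -0.297, -0.084, 0.0, -0.01, -0.28, -1.0], [0.157, -0.277, -0.085, 0.0, 0.0, -0.28, -1.0]]
[[0.128, -0.166, -0.056, 0.0, 0.0, -0.2, -1.0]]
```

View pics/side2.png

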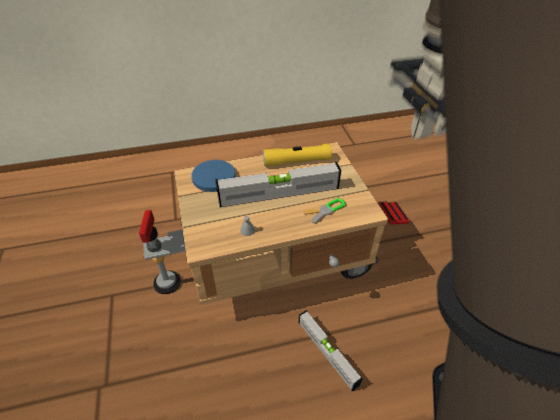

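The brake pedal is down: the pad moved from (397,200) to (397,212), and it stays there with the arm lifted. The shelf hasn't moved. Next I'll work out the wrist camera geometry so I can read the bubble on the way to the knob.

Run:
```python
from h import *
o=observe();R=Ro.from_rotvec(o["ee_rot"]).as_matrix();m=camera_model("wrist")
C=-m["R"].T@m["t"]; print("cam in tool",R.T@(C-o["position"]), "axis",R.T@m["R"][2],"xaxis",R.T@m["R"][0])
cin=R.T@(C-o["position"]); Rc=R.T@m["R"].T
# pixel of the vial and wing for tool poses
for yaw,p in [(1.33,(.5685,.2725,.26)),(1.33,(.5685,.2725,.30)),(1.33,(.60,.2,.36)),(0,(.573,.03,.33)),(1.33,(.573,.03,.33)),(1.33,(.65,.05,.33))]:
    c,s=np.cos(yaw),np.sin(yaw);T=np.array([[c,s,0],[s,-c,0],[0,0,-1.]])
    Cw=np.array(p)+T@cin; Rw=(T@Rc).T
    for X in [(.573,.03,.243),(.5685,.2725,.194)]:
        q=m["K"]@(Rw@(np.array(X)-Cw)); print(yaw,p,X,np.round(q[:2]/q[2]),round(q[2],3))
```

```text
cam in tool [ 0.00029129 -0.07509924 -0.15869128] axis [4.86260464e-04 2.77591274e-01 9.60699146e-01] xaxis [ 9.99999661e-01  5.03841581e-04 -6.51736111e-04]
1.33 (0.5685, 0.2725, 0.26) (0.573, 0.03, 0.243) [-121.  355.] 0.207
1.33 (0.5685, 0.2725, 0.26) (0.5685, 0.2725, 0.194) [279. 227.] 0.237
1.33 (0.5685, 0.2725, 0.3) (0.573, 0.03, 0.243) [-58. 316.] 0.245
1.33 (0.5685, 0.2725, 0.3) (0.5685, 0.2725, 0.194) [279. 211.] 0.275
1.33 (0.6, 0.2, 0.36) (0.573, 0.03, 0.243) [ 70. 224.] 0.29
1.33 (0.6, 0.2, 0.36) (0.5685, 0.2725, 0.194) [348. 142.] 0.32
0 (0.573, 0.03, 0.33) (0.573, 0.03, 0.243) [279. 218.] 0.257
0 (0.573, 0.03, 0.33) (0.5685, 0.2725, 0.194) [ 272. -149.] 0.237
1.33 (0.573, 0.03, 0.33) (0.573, 0.03, 0.243) [279. 218.] 0.257
1.33 (0.573, 0.03, 0.33) (0.5685, 0.2725, 0.194) [567. 127.] 0.287
1.33 (0.65, 0.05, 0.33) (0.573, 0.03, 0.243) [223. 119.] 0.237
1.33 (0.65, 0.05, 0.33) (0.5685, 0.2725, 0.194) [538.  32.] 0.267
```

Run:
```python
from h import *
plan([.573,.03,.35],1.33,grip=-.2)
```

```text
[[-0.014, -0.322, -0.073, 0.0, 0.0, -0.28, -0.2], [0.031, -0.32, -0.073, 0.0, 0.0, -0.28, -0.2], [0.076, -0.313, -0.073, 0.0, 0.0, -0.28, -0.2], [0.118, -0.299, -0.073, 0.0, 0.0, -0.28, -0.2], [0.159, -0.28, -0.073, 0.0, 0.0, -0.28, -0.2]]
[[0.12, -0.155, -0.044, 0.0, 0.0, -0.28, -0.2], [0.0, 0.0, 0.0, 0.0, 0.0, -0.28, -0.2], [0.0, 0.0, 0.0, 0.0, -0.01, -0.28, -0.2], [0.0, 0.0, 0.0, 0.0, 0.0, -0.28, -0.2], [0.0, 0.0, 0.0, 0.0, 0.0, -0.14, -0.2]]
```

>>> play_rows(rows=[[-0.014, -0.31, -0.15, 0, 0, -0.28, -0.2], [0.031, -0.32, -0.1, 0, 0, -0.28, -0.2], [0.076, -0.313, -0.1, 0, 0, -0.28, -0.2], [0.118, -0.3, -0.08, 0, 0, -0.28, -0.2], [0.16, -0.28, -0.05, 0, 0, -0.28, -0.2]])

```text
clock: 5.4
position: [0.5728, -0.008, 0.3595]
ee_rot: [2.944, 1.092, 0.014]
force: [1.3, -0.1, -0.7]
width: 0.389
```

>>> play_rows(rows=[[0.12, -0.155, 0, 0, 0, -0.28, -0.2], [0, 0, 0, 0, 0, -0.28, -0.2], [0, 0, 0, 0, 0, -0.28, -0.2], [0, 0, 0, 0, 0, -0.28, -0.2], [0, 0, 0, 0, 0, -0.14, -0.2]])

```text
clock: 5.9
position: [0.5702, 0.037, 0.3575]
ee_rot: [-2.417, -2.004, -0.016]
force: [-0.3, 0.0, 0.8]
width: 0.602
```

Run:
```python
from h import *
st()
m=camera_model("wrist");im=get_image("wrist")
cv2.imwrite("pics/w1.png",im)
print(proj(m,(.573,.03,.243)))
cv2.imwrite("pics/top3.png",get_image("top"))
plan([.5685,.2725,.25],1.33,grip=-.2)
```

```text
5.9 [0.5702 0.037  0.3575] yaw 1.385 tilt 0.0106 F [-0.3  0.   0.8] w 0.602 j [-0.49  0.27  0.45  1.53 -0.13  1.37  1.35]
[269.96560809 211.41259491]
[[0.293, -0.06, 0.139, 0.01, -0.02, 0.1, -0.2], [0.291, -0.074, 0.137, 0.0, 0.0, 0.0, -0.2], [0.291, -0.074, 0.137, 0.0, 0.0, 0.0, -0.2], [0.291, -0.073, 0.137, 0.0, 0.0, 0.0, -0.2], [0.292, -0.074, 0.136, 0.0, 0.0, 0.0, -0.2]]
[[0.068, -0.017, 0.032, 0.0, 0.0, 0.0, -0.2]]
```

View pics/w1.png

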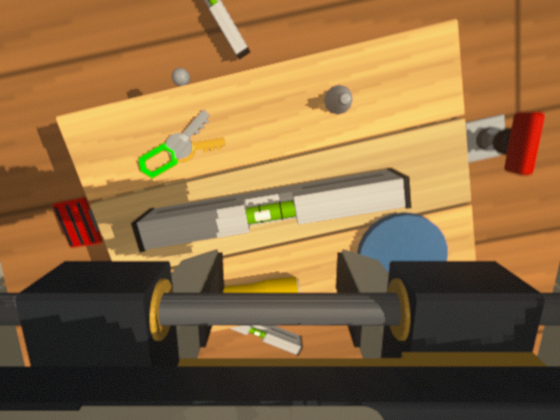

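```bash
cat >> h.py <<'E'
def vialzoom(im,m,name,c=(.573,.03),half=40):
    u,v=proj(m,(c[0],c[1],.243)); x0=int(u)-half;y0=int(v)-half*3//4
    x0=max(0,x0);y0=max(0,y0)
    cv2.imwrite(name,cv2.resize(im[y0:y0+half*3//2,x0:x0+2*half],None,fx=9,fy=9,interpolation=cv2.INTER_CUBIC)); return x0,y0
E
python3 - <<'E'
from h import *
m=camera_model("wrist");im=cv2.imread("pics/w1.png")
print(vialzoom(im,m,"pics/w1z.png"))
E
```

```text
(230, 181)
```

View pics/w1z.png

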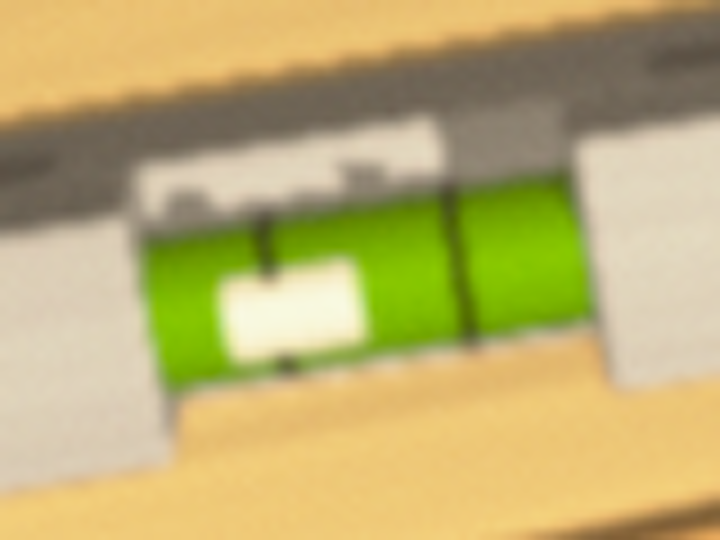

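The zoomed wrist view has the vial lines at about (276,310) and (462,270) in zoom pixels, with the bubble middle at about (293,308). That puts the bubble at roughly -6.9 mm, so about 1.33 rad clockwise is needed. Moving to the knob.

>>> play_rows(rows=[[0.293, -0.06, 0, 0.01, -0.02, 0.1, -0.2], [0.291, -0.074, 0, 0, 0, 0, -0.2], [0.291, -0.074, 0, 0, 0, 0, -0.2], [0.291, -0.074, 0.1, 0, 0, 0, -0.2], [0.292, -0.074, 0.2, 0, 0, 0, -0.2]])

```text
clock: 6.5
position: [0.5742, 0.256, 0.3171]
ee_rot: [2.501, 1.895, 0.008]
force: [1.1, -0.5, 0.1]
width: 0.604
```

Run:
```python
from h import *
st()
m=camera_model("wrist");im=get_image("wrist")
cv2.imwrite("pics/w2.png",im); print(proj(m,(.5685,.2725,.194)))
plan([.5685,.2725,.25],1.33,grip=-.2)
```

```text
6.5 [0.5742 0.256  0.3171] yaw 1.297 tilt 0.0062 F [ 1.1 -0.5  0.1] w 0.604 j [-0.76  0.39  0.38  1.45 -0.14  1.32  0.92]
[296.45463244 191.89394834]
[[0.039, -0.021, 0.327, 0.0, 0.0, -0.05, -0.2], [0.009, -0.004, 0.076, 0.0, 0.0, 0.0, -0.2]]
```

View pics/w2.png

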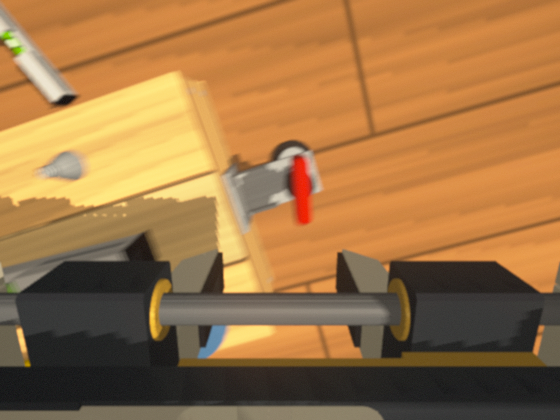

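The wing sits at about (301,190), against a predicted (296,192). I'll correct above it and re-measure.

>>> play_rows(rows=[[0.039, -0.021, 0.25, 0, 0, -0.05, -0.2], [0, 0, 0, 0, 0, 0, -0.2], [0, 0, 0, 0, 0, 0, -0.2]])

```text
clock: 6.85
position: [0.5672, 0.2743, 0.2698]
ee_rot: [-2.47, -1.937, 0.008]
force: [0.3, -0.2, 0.5]
width: 0.598
```

Run:
```python
from h import *
st()
m=camera_model("wrist");im=get_image("wrist")
cv2.imwrite("pics/w3.png",cv2.resize(im[130:280,220:360],None,fx=4,fy=4,interpolation=cv2.INTER_CUBIC)); print(proj(m,(.5685,.2725,.194)))
hsv=cv2.cvtColor(im,cv2.COLOR_BGR2HSV)
red=(((hsv[...,0]<6)|(hsv[...,0]>174))&(hsv[...,1]>180)&(hsv[...,2]>60)).astype(np.uint8)
n,l,s,c=cv2.connectedComponentsWithStats(red)
i=1+np.argmax(s[1:,4]);ys,xs=np.where(l==i);r=cv2.minAreaRect(np.stack([xs,ys],1).astype(np.float32));print(s[i],c[i],r)
plan([.5685,.2725,.25],1.33,grip=-.2)
```

```text
6.85 [0.5672 0.2743 0.2698] yaw 1.33 tilt 0.0058 F [ 0.3 -0.2  0.5] w 0.598 j [-0.77  0.42  0.36  1.51 -0.16  1.24  0.94]
[277.37913516 224.72001576]
[ 269  182   21   80 1445] [279.49619377 221.0733564 ] ((279.0, 221.5), (79.0, 20.0), 90.0)
[[-0.008, 0.015, 0.129, -0.01, 0.01, 0.0, -0.2]]
```

View pics/w3.png

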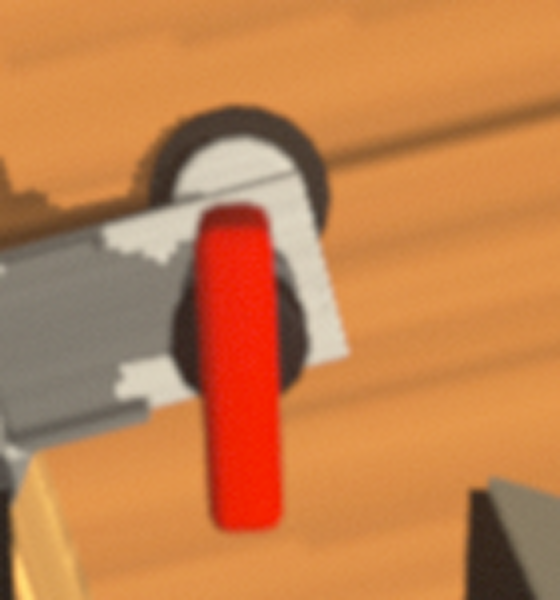

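Run:
```python
from h import *
plan([.5685,.2737,.168],1.33,grip=-.2)
```

```text
[[0.0, 0.008, 0.33, -0.01, 0.01, 0.0, -0.2], [-0.001, 0.007, 0.33, 0.0, 0.0, 0.0, -0.2], [0.0, 0.0, 0.016, 0.0, 0.0, 0.0, -0.2]]
```

>>> play_rows(rows=[[0, 0.008, 0.3, -0.01, 0.01, 0, -0.2], [0, 0.007, 0.2, 0, 0, 0, -0.2], [0, 0, 0.1, 0, 0, 0, -0.2], [0, 0, 0, 0, 0, 0, -0.2]])

```text
clock: 7.3
position: [0.575, 0.2702, 0.1859]
ee_rot: [2.483, 1.924, 0.021]
force: [0.7, -0.6, -0.6]
width: 0.601
```

Run:
```python
from h import *
st()
plan([.5685,.2737,.168],1.33,grip=-.2)
```

```text
7.3 [0.575  0.2702 0.1859] yaw 1.319 tilt 0.0137 F [ 0.7 -0.6 -0.6] w 0.601 j [-0.75  0.49  0.34  1.63 -0.18  1.04  0.96]
[[0.011, -0.049, 0.119, 0.02, -0.02, -0.02, -0.2]]
```

>>> play_rows(rows=[[0.011, -0.049, 0.06, 0.02, -0.02, -0.02, -0.2], [0, 0, 0.05, 0, 0, 0, -0.2], [0, 0, 0, 0, 0, 0, -0.2]])

```text
clock: 7.6
position: [0.5709, 0.2731, 0.1733]
ee_rot: [2.477, 1.933, 0.008]
force: [-0.2, -1.3, -0.4]
width: 0.601
```

Run:
```python
from h import *
st()
plan([.5685,.2737,.168],1.33,grip=-.2)
```

```text
7.6 [0.5709 0.2731 0.1733] yaw 1.325 tilt 0.0049 F [-0.2 -1.3 -0.4] w 0.601 j [-0.76  0.5   0.33  1.64 -0.19  1.02  0.96]
[[0.0, -0.017, 0.035, 0.01, -0.01, -0.01, -0.2]]
```

Close with a light grip.

>>> play_rows(rows=[[0, -0.017, 0.025, 0.01, -0.01, -0.01, 1], [0, 0, 0, 0, 0, 0, 1], [0, 0, 0, 0, 0, 0, 1], [0, 0, 0, 0, 0, 0, 1], [0, 0, 0, 0, 0, 0, 1]], force=15)

```text
clock: 8.1
position: [0.5692, 0.2744, 0.1712]
ee_rot: [-2.471, -1.94, -0.0]
force: [-0.2, 0.9, -0.5]
width: 0.213
```

Run:
```python
from h import *
st(); print(observe()["ft_torque"])
```

```text
8.1 [0.5692 0.2744 0.1712] yaw 1.331 tilt 0.0006 F [-0.2  0.9 -0.5] w 0.213 j [-0.76  0.5   0.33  1.64 -0.19  1.03  0.97]
[ 0.06679224 -0.02097906 -0.01361167]
```

>>> play_rows(rows=[[0, 0, 0, 0, 0, 0, 1], [0, 0, 0, 0, 0, 0, 1], [0, 0, 0, 0, 0, 0, 1], [0, 0, 0, 0, 0, 0.1, 1], [0, 0, 0, 0, 0, 0.15, 1]])

```text
clock: 8.6
position: [0.569, 0.274, 0.1713]
ee_rot: [-2.589, -1.778, 0.001]
force: [-0.0, 0.8, -0.1]
width: 0.15
```

Run:
```python
from h import *
st(); print(observe()["ft_torque"])
```

```text
8.6 [0.569  0.274  0.1713] yaw 1.204 tilt 0.0008 F [-0.   0.8 -0.1] w 0.15 j [-0.78  0.51  0.37  1.65 -0.2   1.03  0.86]
[-0.03689432  0.07194931  0.09850621]
```

The grip is firm at 13.8 mm and the knob is turning with about 0.1 N m. Continuing.

>>> play_rows(rows=[[0, 0, 0, 0, 0, 0.2, 1], [0, 0, 0, 0, 0, 0.2, 1], [0, 0, 0, 0, 0, 0.2, 1], [0, 0, 0, 0, 0, 0.2, 1], [0, 0, 0, 0, 0, 0.2, 1]])

```text
clock: 9.1
position: [0.5695, 0.2747, 0.1713]
ee_rot: [-2.958, -1.054, -0.001]
force: [-0.4, -0.4, -0.4]
width: 0.146
```

Run:
```python
from h import *
st(); print(observe()["ft_torque"])
```

```text
9.1 [0.5695 0.2747 0.1713] yaw 0.685 tilt 0.0013 F [-0.4 -0.4 -0.4] w 0.146 j [-0.86  0.52  0.5   1.65 -0.28  1.04  0.41]
[-0.14441132 -0.08095245  0.11586317]
```

>>> play_rows(rows=[[0, 0, 0, 0, 0, 0.2, 1], [0, 0, 0, 0, 0, 0.2, 1], [0, 0, 0, 0, 0, 0.2, 1], [0, 0, 0, 0, 0, 0.2, 1], [0, 0, 0, 0, 0, 0.2, 1]])

```text
clock: 9.6
position: [0.5703, 0.2751, 0.1713]
ee_rot: [-3.13, -0.258, -0.004]
force: [0.6, -0.8, -1.2]
width: 0.155
```

>>> play_rows(rows=[[0, 0, 0, 0, 0, 0.2, 1], [0, 0, 0, 0, 0, 0.04, 1], [0, 0, 0, 0, 0, 0, 1], [0, 0, 0, 0, 0, 0, 1], [0, 0, 0, 0, 0, 0, 1]])

```text
clock: 10.1
position: [0.5706, 0.2751, 0.1713]
ee_rot: [-3.14, -0.068, -0.005]
force: [-0.7, -1.2, -0.2]
width: 0.151
```

Run:
```python
from h import *
st(); print(observe()["ft_torque"])
im=get_image("top");m=camera_model("top")
print(vialzoom(im,m,"pics/t4z.png"))
im=get_image("side");m=camera_model("side")
print(vialzoom(im,m,"pics/s4z.png"))
```

```text
10.1 [0.5706 0.2751 0.1713] yaw 0.044 tilt 0.0033 F [-0.7 -1.2 -0.2] w 0.151 j [-0.97  0.56  0.67  1.66 -0.39  1.06 -0.14]
[-0.39109907  0.12173409  0.00169877]
(228, 178)
(238, 145)
```

View pics/t4z.png

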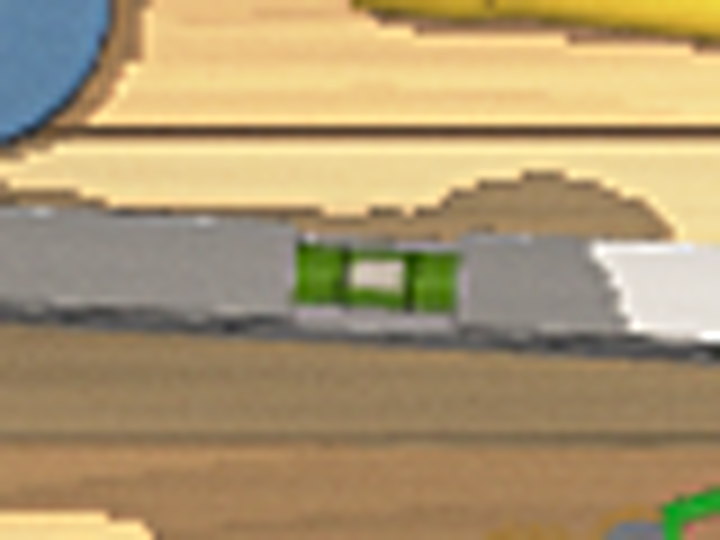

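View pics/s4z.png

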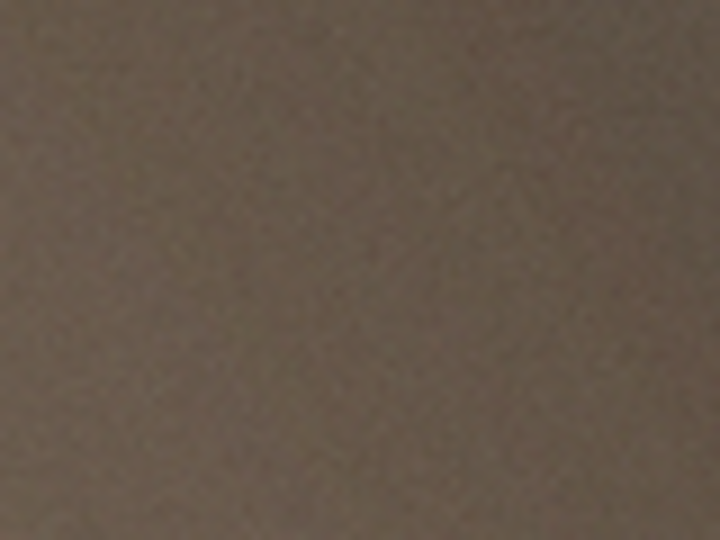

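The top view now shows the bubble at about 376 between lines at about 347 and 410, which is centred. I'll let it settle for a second and check again.

>>> play_rows(rows=[[0, 0, 0, 0, 0, 0, 1], [0, 0, 0, 0, 0, 0, 1], [0, 0, 0, 0, 0, 0, 1], [0, 0, 0, 0, 0, 0, 1], [0, 0, 0, 0, 0, 0, 1]])

```text
clock: 10.7
position: [0.5706, 0.2751, 0.1713]
ee_rot: [-3.14, -0.069, -0.005]
force: [-0.8, -0.7, -0.1]
width: 0.154
```

>>> play_rows(rows=[[0, 0, 0, 0, 0, 0, 1], [0, 0, 0, 0, 0, 0, 1], [0, 0, 0, 0, 0, 0, 1], [0, 0, 0, 0, 0, 0, 1], [0, 0, 0, 0, 0, 0, 1]])

```text
clock: 11.2
position: [0.5706, 0.2751, 0.1712]
ee_rot: [-3.14, -0.069, -0.005]
force: [-0.0, -0.7, 0.4]
width: 0.15
```

Run:
```python
from h import *
st()
im=get_image("top");m=camera_model("top")
u,v=[int(a) for a in proj(m,(.573,.03,.243))]
cv2.imwrite("pics/t5z.png",cv2.resize(im[v-10:v+10,u-15:u+15],None,fx=24,fy=24,interpolation=cv2.INTER_CUBIC))
```

```text
11.2 [0.5706 0.2751 0.1712] yaw 0.044 tilt 0.0032 F [-0.  -0.7  0.4] w 0.15 j [-0.97  0.56  0.67  1.66 -0.39  1.06 -0.14]
```

View pics/t5z.png

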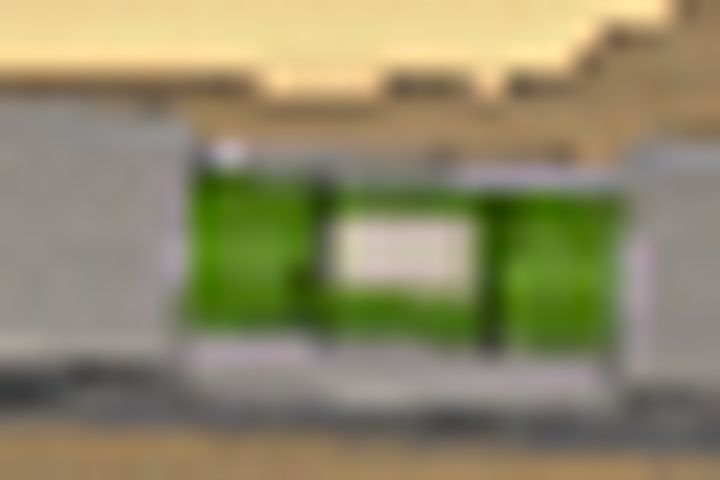

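The bubble middle is at about 405 zoom px and the lines at 318 and 492 have their middle at 405, so it is centred within about 0.5 mm. Releasing the knob and rising.

>>> play_rows(rows=[[0, 0, 0, 0, 0, 0, -1], [0, 0, 0, 0, 0, 0, -1], [0, 0, 0, 0, 0, 0, -1], [0, 0, 0, 0, 0, 0, -1], [0, 0, -0.1, 0, 0, 0, -1]])

```text
clock: 11.75
position: [0.5694, 0.2754, 0.1852]
ee_rot: [-3.141, -0.07, -0.001]
force: [-0.3, 0.9, -0.3]
width: 0.536
```

>>> play_rows(rows=[[0, 0, -0.25, 0, 0, 0, -1], [0, 0, -0.33, 0, 0, 0, -1], [0, 0, -0.33, 0, 0, 0, -1], [0, 0, -0.25, 0, 0, 0, -1], [0, 0, 0, 0, 0, 0, -1]])

```text
clock: 12.25
position: [0.5692, 0.274, 0.3722]
ee_rot: [-3.141, -0.067, -0.006]
force: [0.9, 0.1, -0.5]
width: 0.969
```

Run:
```python
from h import *
st()
plan([.573,.03,.33],1.553,grip=-1)
```

```text
12.25 [0.5692 0.274  0.3722] yaw 0.043 tilt 0.004 F [ 0.9  0.1 -0.5] w 0.969 j [-1.01  0.42  0.75  1.36 -0.28  1.47 -0.23]
[[-0.009, 0.325, 0.056, 0.0, 0.0, -0.28, -1.0], [-0.054, 0.321, 0.056, 0.0, 0.0, -0.28, -1.0], [-0.099, 0.31, 0.056, 0.0, 0.0, -0.28, -1.0], [-0.141, 0.293, 0.057, 0.0, 0.0, -0.28, -1.0], [-0.18, 0.271, 0.056, 0.0, 0.0, -0.28, -1.0]]
[[0.0, 0.0, 0.0, 0.0, 0.0, -0.28, -1.0], [0.0, 0.0, 0.0, 0.0, 0.0, -0.28, -1.0], [0.0, 0.0, 0.0, 0.0, 0.0, -0.28, -1.0], [0.0, 0.0, 0.0, 0.0, 0.0, -0.28, -1.0], [0.0, 0.0, 0.0, 0.0, 0.0, -0.28, -1.0]]
[[0.0, 0.0, 0.0, 0.01, 0.0, -0.22, -1.0]]
```

>>> play_rows(rows=[[-0.01, 0.325, 0, 0, 0, -0.28, -1], [-0.054, 0.32, 0, 0, 0, -0.28, -1], [-0.1, 0.31, 0, 0, 0, -0.28, -1], [-0.14, 0.293, 0.05, 0, 0, -0.28, -1], [-0.18, 0.27, 0.05, 0, 0, -0.28, -1]])

```text
clock: 12.75
position: [0.5754, 0.0346, 0.3611]
ee_rot: [2.908, 1.186, 0.018]
force: [0.9, 0.5, 0.3]
width: 0.997
```

>>> play_rows(rows=[[0, 0, 0.05, 0, 0, -0.28, -1], [0, 0, 0, 0, 0, -0.28, -1], [0, 0, 0, 0, 0, -0.28, -1], [0, 0, 0, 0, 0, -0.28, -1], [0, 0, 0, 0, 0, -0.28, -1]])

```text
clock: 13.25
position: [0.5734, 0.0207, 0.3561]
ee_rot: [2.308, 2.119, 0.015]
force: [0.9, -0.9, -0.1]
width: 1.001
```

Run:
```python
from h import *
st()
plan([.573,.03,.33],1.553,grip=-1)
```

```text
13.25 [0.5734 0.0207 0.3561] yaw 1.485 tilt 0.0126 F [ 0.9 -0.9 -0.1] w 1.001 j [-0.52  0.27  0.52  1.53 -0.14  1.36  1.5 ]
[[0.061, -0.01, 0.174, 0.03, 0.0, -0.14, -1.0]]
```

>>> play_rows(rows=[[0.06, -0.01, 0.1, 0.03, 0, -0.14, -1], [0, 0, 0, 0, 0, 0, -1], [0, 0, 0, 0, 0, 0, -1]])

```text
clock: 13.55
position: [0.5726, 0.0282, 0.3429]
ee_rot: [-2.235, -2.206, -0.0]
force: [0.4, -0.1, 0.1]
width: 1.0
```

Run:
```python
from h import *
st()
m=camera_model("wrist");im=get_image("wrist");cv2.imwrite("pics/w6.png",im)
print(vialzoom(im,m,"pics/w6z.png"))
m2=camera_model("top");im2=get_image("top");cv2.imwrite("pics/t6.png",im2)
```

```text
13.55 [0.5726 0.0282 0.3429] yaw 1.558 tilt 0.0012 F [ 0.4 -0.1  0.1] w 1.0 j [-0.51  0.29  0.5   1.55 -0.14  1.35  1.56]
(241, 182)
```

View pics/w6z.png

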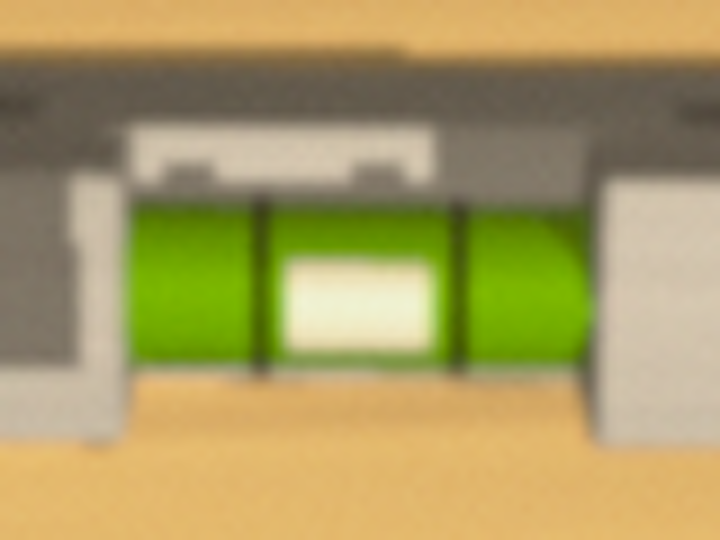

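View pics/w6.png

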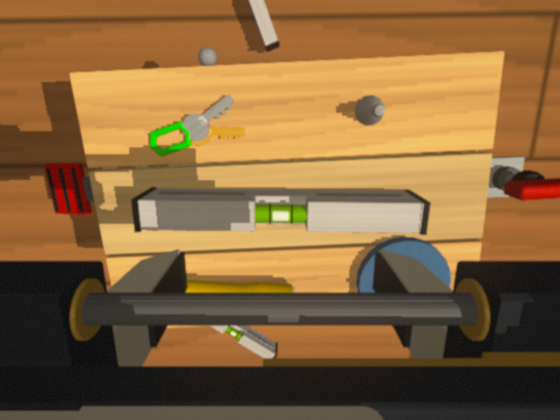

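The wrist view has the lines at 261 and 459 and the bubble from 283 to 435 (zoom px), so it is centred. Now computing the vial's middle in world coordinates for a symmetric press.

Run:
```python
from h import *
m=camera_model("wrist")
mid=ray(m,((360.5)/9-.5+241,285/9-.5+182),.241);print(mid)
# level ends in top face: left edge col 138, right 424 rows ~211
a,b=ray(m,(138,213),.244),ray(m,(424,212),.244);print(a,b,(a+b)/2)
plan([mid[0],mid[1],.262],1.553,grip=-1)
```

```text
[0.57375575 0.02974966 0.241     ]
[ 0.57133911 -0.07859264  0.244     ] [0.57338562 0.13876042 0.244     ] [0.57236236 0.03008389 0.244     ]
[[0.004, 0.005, 0.33, 0.0, 0.0, 0.01, -1.0], [0.003, 0.004, 0.208, 0.0, 0.0, 0.0, -1.0]]
```

>>> play_rows(rows=[[0.005, 0.004, 0.15, 0, 0, 0.01, -1], [0.003, 0, 0.15, 0, 0, 0, -1], [0, 0, 0.1, 0, 0, 0, -1], [0, 0, 0, 0, 0, 0, -1]])

```text
clock: 14.05
position: [0.5744, 0.0289, 0.284]
ee_rot: [2.247, 2.193, 0.007]
force: [-0.1, 0.6, 0.6]
width: 1.002
```

Run:
```python
from h import *
st()
plan([.573,.0298,.252],1.553,grip=-1,d=3)
```

```text
14.05 [0.5744 0.0289 0.284 ] yaw 1.546 tilt 0.0049 F [-0.1  0.6  0.6] w 1.002 j [-0.51  0.32  0.49  1.65 -0.16  1.21  1.57]
[[0.0056, -0.0108, 0.2135, 0.009, -0.003, -0.013, -1.0]]
```

>>> play_rows(rows=[[0.006, -0.01, 0.1, 0.009, -0.003, -0.013, -1], [0, 0, 0.07, 0, 0, 0, -1], [0, 0, 0.03, 0, 0, 0, -1], [0, 0, 0, 0, 0, 0, -1]])

```text
clock: 14.45
position: [0.574, 0.0296, 0.2539]
ee_rot: [2.241, 2.199, 0.003]
force: [-0.1, 0.1, 0.6]
width: 1.0
```

Run:
```python
from h import *
st()
plan([.573,.0298,.249],1.553,grip=-1,d=3)
```

```text
14.45 [0.574  0.0296 0.2539] yaw 1.552 tilt 0.0027 F [-0.1  0.1  0.6] w 1.0 j [-0.5   0.34  0.49  1.69 -0.17  1.15  1.58]
[[0.0011, -0.0066, 0.0327, 0.005, 0.0, -0.002, -1.0]]
```

>>> play_rows(rows=[[0.001, -0.006, 0.015, 0.005, 0, 0, -1], [0, 0, 0.015, 0, 0, 0, -1], [0, 0, 0.01, 0, 0, 0, -1], [0, 0, 0, 0, 0, 0, -1]])

```text
clock: 14.85
position: [0.5737, 0.0297, 0.2485]
ee_rot: [2.242, 2.199, 0.002]
force: [-0.7, 1.1, -0.3]
width: 1.002
```

Run:
```python
from h import *
st()
plan([.573,.0298,.244],1.553,grip=-1,d=3)
```

```text
14.85 [0.5737 0.0297 0.2485] yaw 1.551 tilt 0.0017 F [-0.7  1.1 -0.3] w 1.002 j [-0.5   0.35  0.48  1.7  -0.18  1.13  1.59]
[[0.0005, -0.0047, 0.0297, 0.003, -0.001, -0.003, -1.0]]
```

>>> play_rows(rows=[[0, -0.004, 0.008, 0.003, 0, -0.003, -1], [0, 0, 0.006, 0, 0, 0, -1], [0, 0, 0.006, 0, 0, 0, -1]])

```text
clock: 15.15
position: [0.5733, 0.0297, 0.2457]
ee_rot: [2.241, 2.201, 0.002]
force: [-0.1, 0.2, 0.1]
width: 0.996
```

>>> play_rows(rows=[[0, 0, 0.005, 0, 0, 0, -1], [0, 0, 0.003, 0, 0, 0, -1]])

```text
clock: 15.35
position: [0.5733, 0.0298, 0.2444]
ee_rot: [2.241, 2.202, 0.002]
force: [-0.1, -0.3, -0.6]
width: 0.996
```

>>> play_rows(rows=[[0, 0, 0.002, 0, 0, 0, -1], [0, 0, 0.002, 0, 0, 0, -1]])

```text
clock: 15.55
position: [0.5735, 0.0297, 0.2441]
ee_rot: [2.241, 2.201, 0.002]
force: [-0.7, 1.0, 5.3]
width: 0.998
```

>>> play_rows(rows=[[0, 0, 0.002, 0, 0, 0, -1]])

```text
clock: 15.65
position: [0.5736, 0.0297, 0.2442]
ee_rot: [2.241, 2.201, 0.003]
force: [-1.8, 0.2, 4.2]
width: 0.998
```

Contact. I'm raising the press gently to about 15 N.

>>> play_rows(rows=[[0, 0, 0.005, 0, 0, 0, -1]])

```text
clock: 15.75
position: [0.5738, 0.0297, 0.244]
ee_rot: [2.241, 2.201, 0.004]
force: [-2.6, -0.4, 11.9]
width: 1.0
```

>>> play_rows(rows=[[0, 0, 0.007, 0, 0, 0, -1]])

```text
clock: 15.85
position: [0.574, 0.0298, 0.244]
ee_rot: [2.24, 2.201, 0.006]
force: [-5.6, 1.1, 13.8]
width: 0.999
```

Run:
```python
from h import *
st();print(observe()["ft_torque"])
m=camera_model("wrist");im=get_image("wrist");cv2.imwrite("pics/w7.png",im);st()
im=get_image("top");st();m=camera_model("top")
u,v=[int(a) for a in proj(m,(.573,.03,.243))]
cv2.imwrite("pics/t7z.png",cv2.resize(im[v-10:v+10,u-15:u+15],None,fx=24,fy=24,interpolation=cv2.INTER_CUBIC))
```

```text
15.85 [0.574  0.0298 0.244 ] yaw 1.553 tilt 0.0038 F [-5.6  1.1 13.8] w 0.999 j [-0.5   0.35  0.48  1.71 -0.18  1.12  1.59]
[-0.27929485  1.14643266 -0.19576498]
15.9 [0.574  0.0298 0.2441] yaw 1.553 tilt 0.0039 F [-4.4  0.8 10.6] w 0.997 j [-0.5   0.35  0.48  1.71 -0.18  1.12  1.59]
15.95 [0.574  0.0297 0.2441] yaw 1.553 tilt 0.0037 F [-5.   0.7 11.5] w 1.002 j [-0.5   0.35  0.48  1.71 -0.18  1.12  1.59]
```

View pics/w7.png

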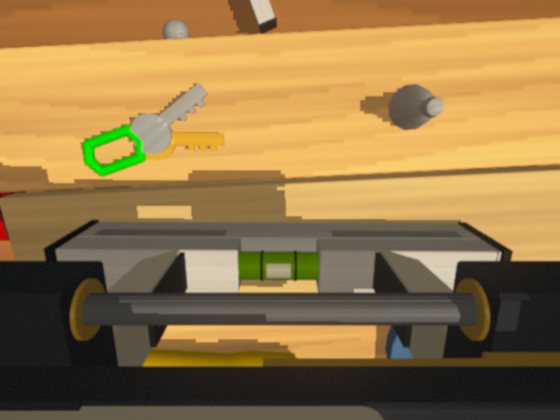

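View pics/t7z.png

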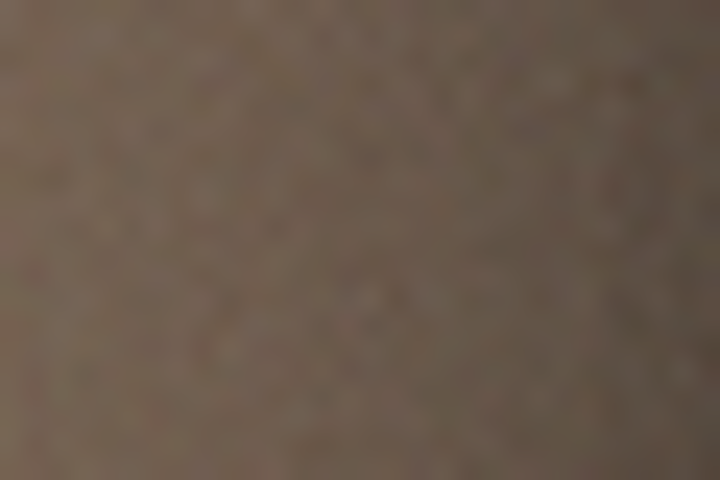

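While pressing at about 11 N the wrist view shows the bubble at column 278, between lines at 262 and 296 (middle 279), so it is centred. The lateral force is -5 N, so I'll ease that off and press slightly firmer.

>>> play_rows(rows=[[0, -0.004, 0.008, -0.002, 0, 0, -1]])

```text
clock: 16.05
position: [0.5737, 0.0297, 0.244]
ee_rot: [2.24, 2.2, 0.009]
force: [-2.6, -0.1, 13.3]
width: 0.998
```

>>> play_rows(rows=[[0, -0.004, 0.009, 0, 0, 0, -1]])

```text
clock: 16.15
position: [0.5737, 0.0297, 0.244]
ee_rot: [2.239, 2.199, 0.011]
force: [-3.8, 1.3, 13.6]
width: 0.995
```

>>> play_rows(rows=[[0, -0.003, 0.01, 0.003, 0, 0, -1], [0, -0.003, 0.01, 0.003, 0, 0, -1]])

```text
clock: 16.35
position: [0.574, 0.0297, 0.2441]
ee_rot: [2.239, 2.199, 0.014]
force: [-5.0, 0.5, 15.0]
width: 0.999
```

>>> play_rows(rows=[[0, -0.003, 0.01, 0.003, 0, 0, -1], [0, -0.003, 0.01, 0.003, 0, 0, -1], [0, -0.003, 0.01, 0.003, 0, 0, -1]])

```text
clock: 16.65
position: [0.574, 0.0297, 0.2442]
ee_rot: [2.24, 2.2, 0.017]
force: [-5.3, 1.4, 13.8]
width: 1.003
```

Run:
```python
from h import *
for i in range(5):
    im=get_image("wrist");st()
cv2.imwrite("pics/w8.png",cv2.resize(im[220:290,220:340],None,fx=6,fy=6,interpolation=cv2.INTER_CUBIC))
im=get_image("side");cv2.imwrite("pics/s8.png",im)
```

```text
16.7 [0.574  0.0297 0.2442] yaw 1.553 tilt 0.011 F [-4.9  0.5 15.5] w 1.002 j [-0.5   0.35  0.48  1.71 -0.18  1.12  1.59]
16.75 [0.574  0.0297 0.2442] yaw 1.553 tilt 0.0109 F [-4.5  1.5 15.7] w 1.001 j [-0.5   0.35  0.48  1.71 -0.18  1.12  1.59]
16.8 [0.574  0.0298 0.2442] yaw 1.553 tilt 0.0109 F [-4.5  0.9 15.2] w 1.002 j [-0.5   0.35  0.48  1.71 -0.18  1.12  1.59]
16.85 [0.574  0.0297 0.2442] yaw 1.553 tilt 0.0109 F [-4.7  1.4 15.4] w 0.998 j [-0.5   0.35  0.48  1.71 -0.18  1.12  1.59]
16.9 [0.574  0.0297 0.2442] yaw 1.553 tilt 0.0109 F [-4.6  1.7 14.6] w 1.001 j [-0.5   0.35  0.48  1.71 -0.18  1.12  1.59]
```

View pics/w8.png

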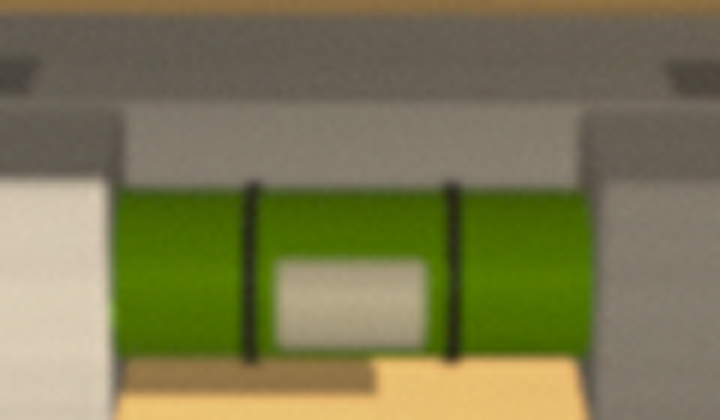

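View pics/s8.png

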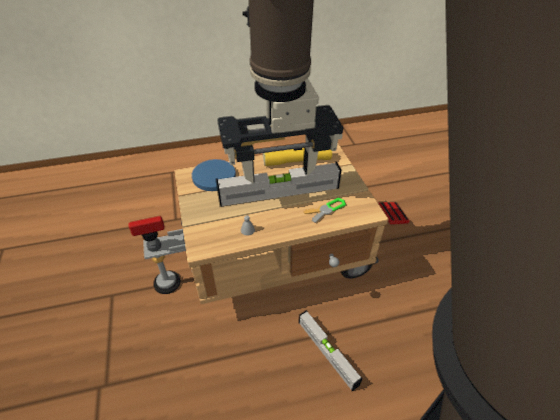

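Pressing steadily at about 15 N, the bubble spans 275–428 (middle 351) between lines at 250 and 453 (middle 351). The pedal is down and the things on the shelf are in place. One last hold check, then I hand in.

Run:
```python
from h import *
for i in range(12):
    im=get_image("wrist")
st()
cv2.imwrite("pics/w9.png",cv2.resize(im[220:290,220:340],None,fx=6,fy=6,interpolation=cv2.INTER_CUBIC))
a=cv2.resize(cv2.imread("pics/w8.png"),(720,420)).astype(int);b=cv2.imread("pics/w9.png").astype(int);print(abs(a-b).mean(),abs(a-b)[230:330,230:480].mean())
print(sign_off())
```

```text
17.55 [0.574  0.0297 0.2442] yaw 1.553 tilt 0.0109 F [-4.8  1.7 14.6] w 1.002 j [-0.5   0.35  0.48  1.71 -0.18  1.12  1.59]
1.1519731040564374 1.2675333333333334
the job is handed in; nothing more can be done
None
```

The job is done and handed in, with the arm still pressing the level. However, one force reading on the way may count as a failure.

- **Brake:** I pressed the pedal down over its detent, and it stayed down by itself once the arm lifted. As the pedal hit its stop, the force reading was 124.5 N upward, about 131 N with the sideways part. That is above the stated 120 N wrist limit, so the run may be judged failed even though the rest went as planned. My last downward step there was too large. An earlier try missed the pad's outer edge and was redone.
- **Levelling foot:** I turned the knob about 1.3 rad clockwise. With the knob released, the bubble's middle was within about 0.5 mm of the middle between the lines, in both the top and wrist views.
- **Pressing:** Both open fingers press on either side of the vial at about 15 N, steady over the last 0.9 s before hand-in. The bubble was still centred and the level still lengthwise. About 5 N of sideways force remains, but the tool's position did not change over that time.
- **Bystanders:** In the last side view the bell, coaster, torch and keys looked to be where they started.

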